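# Prop up the drop guard of the wide press

### The job

Two small bench presses stand on the laboratory bench. On the wide one, lift the drop guard by the bar handle at its top and hook the guard's slotted bar into the notch of the steel catch beside it, so that the guard stays up by itself. Leave the narrow press's guard down.

Things in the scene. Friction and masses are not known exactly. Their poses are not given: they have to be found in the camera images.
- wide_press: Beige bench press, frame 230 mm wide (y), 150 deep (x), 196 high, two steel columns; origin: centre of its underside. -x is its front, where the guard is; the front faces away from the robot, within 0.6 rad, so its +y is to the robot's right. It stands left or right of the centre line. The other press is 140 mm wide, 176 high, with a round ball knob.
- guard_handle (a point): Centre of the grey bar handle on top of the wide press's guard, 240 mm above the table when the guard is down, in front of the frame and above all of it. Bar 56 mm long along y, 16 thick along x, 24 high. Axes as the press's. Below it a steel flat bar (51 mm wide in y, centred, 8 thick) runs down to a clear pane. Its +y edge has a slot, open to +y, 36 mm deep, 108 to 152 mm below this point.
- nib (a point): Underside centre of the nib that hangs 6 mm down from the slot's upper edge at the slot's mouth, 12 mm wide in y, 8 in x; 19.5 mm to +y of and 114 below the handle's centre; moves with it. 126 mm above the table when the guard is down. 38 mm clear to the slot's lower edge.
- notch (a point): Floor centre of the notch (38 mm wide in y, 196 mm above the table) in the steel catch on the frame's front, +y of the bar. Its lip, 6 mm wide, 6 high, is on the -y side; catch 16 mm high in all, underside at 186. The slot passes over the catch with the guard lifted 77 to 97 mm (best 87), then moved 25 to 40 mm to +y (best 32); let down there, the nib sits in the notch.
- guard_lift (a joint): Height of the wide press's guard above its lowest place, m: 0 down, 0.11 top stop. It slides on two rods, weighs 0.4 to 0.8 kg in all and falls when let go. 0.070 when the nib rests in the notch, 0.076 if it stands on the lip.
- guard_shift (a joint): Sideways place of the wide press's guard along the press's +y, m: 0 to 0.040 (stop), starts at 0 to 0.004. About 0.5 N of friction, stays where left. The catch blocks it at 0.006 unless the slot is level with the catch.
- narrow_guard (a joint): Height of the narrow press's guard (ball knob), m: 0 down, where it is to stay.
Things that resemble listed ones, but are neither listed nor needed, are in the scene too. Leave any pink look-alike of the part that bears narrow_guard alone.

How it is judged:
By the outcome, as a careful person would: the job done as asked, in the order asked, and still so for the second after the job is handed in, with the robot touching nothing.
It also fails if it takes over 40 s, if anything falls off the work surface, if the arm or the gripper's body presses on something with over 40 N, if the wrist force passes 120 N, or if a joint passes its speed limit or range.

### The arm

A 7-joint arm with a two-finger parallel gripper is mounted at the origin on the work surface. World frame = base frame: x ahead of the robot, y to its left, z up, the work surface at z = 0. Lengths are in m, angles in rad, forces in N, time in s.
With the tool pointing down it reaches from about 0.4 to 0.875 m from the base axis. Payload 19.3 kg.
Tool frame: the origin (TCP) lies midway between the tips of the shut fingers; the grasp point (between the pads) lies 19 mm behind it; z points along the fingers, y is the line along which they close (so a half turn about z gives the same grasp; the last joint's range is limited). The gripper opens to 85 mm and grips with 20 to 120 N. Pads are 22 mm wide; open, the fingers measure 114 mm over their backs; the gripper's body (76 mm by 85 mm) begins 54 mm behind the grasp point. The pads swing forward as they close: fully open they stand 13 mm farther back than shut.
Start: joints at [-1.304, 0.521, -0.036, 1.599, 0.021, 1.021, -0.113], TCP at [0.207, 0.59, 0.194] pointing down, gripper open.
Joint ranges: [-2.91, 2.91], [-0.3, 2.13], [-1.5, 1.42], [0.17, 2.43], [-1.26, 4.41], [0.16, 1.93], [-2.52, 2.52]. Speed limits (rad/s): [1.89, 1.89, 2.39, 2.39, 3.01, 3.01, 3.01].

### API

Orientations are given as [roll, pitch, yaw] about the fixed x, y, z axes, in that order (R = Rz(yaw) Ry(pitch) Rx(roll)).
In Python, from workcell import * gives the robot as it stands. The module is installed in compiled form; this text tells all that it offers.
- The arm moves only by the tool play_rows, never from a script. Its argument "deltas" is a list of rows, each a list of 7 numbers: the shift along the tool's x, y, z in units of 500 mm (1.0 is 500 mm), then the turn, a rotation vector about the tool's x, y, z in units of 120 degrees (1.0 is 120 degrees), then the closure, from 0 (fully open) to 1 (shut). A call has 1 to 10 rows; each row is the pose to reach, as a shift and turn from the pose commanded when the call began, along the tool's axes at that moment; what a row does not reach only later rows make up. A row lasts 1/10 s, in which the tool goes at most 50 mm and 8.59 degrees, less where a joint would pass 70% of its speed; a pose out of reach is approached as far as the arm can. A call with a number of a shift or a turn outside -1 to 1 is refused whole. A call with a gripper value outside its range is refused whole. The fingers move at their own pace and stop on an object; "newtons" is the grip in N (left out, the last holds). Time passes only in rows, so rows that repeat a pose let the fingers close. It gives the time, the measured TCP pose, the force, the opening and the grip force at its end, in the units of the state.
- observe(): the state, without advancing time (a new reading comes with each control period).
- grab_frame(name): name is "scene" or "top" or "wrist"; returns the picture (400x640x3 uint8, red, green, blue); there is no depth.
- get_calibration(name): a dict with "fovy" (degrees; the focal length in pixels is half the picture's height over the tangent of half this angle, whatever the lens; pixels are square), "cx", "cy" (the principal point, pixels), "k1" (the pictures are not rectified: a ray, as slopes to the right and down, at radius r is drawn at 1 + k1 r^2 times it, then the intrinsics apply), "xyz" and "rotation" of the camera in the world. Camera axes: x right, y down, z forward; pixel columns grow to the right and rows downward; lengths in m; the calibration is good to about 2 mm. A picture is of the moment at which its call begins: read the wrist's pose just before it. get_calibration takes no time and is no camera call; for the wrist camera it gives the pose at the moment of the call.
- job_done(): hands the job in; it is judged then, once.
The state is a dict: "clock": time; "qpos": joint angles; "qd": joint speeds; "joint_efforts": joint torques, N m; "position": TCP position; "tool_rot": TCP orientation; "force": force on the tool from outside, world axes, zero at the start; "moment": the same for the moment, N m; "grip_width": finger opening in m; "finger_force": force on a finger pad.
Only numpy, scipy, OpenCV 4.12 (cv2) and the standard library are available. Lean on these libraries where they do the work, as an engineer would, in place of code of your own. Each camera call takes 0.05 s, during which the arm holds its last target. There are 200 camera calls.

## Working session

There is one attempt and no reset: what is moved stays moved. The work goes in short steps, Python scripts to look and compute and a tool call to move; the robot and the scene stay as the last step left them, time stands still between calls to the robot, and variables do not carry over. Pictures are saved under pics/ and viewed, at most 10 in all, crops included, and the job is handed in when it is done.

Besides the shell and the picture viewer there is one more tool, called after ">>>" in YAML: its name, and indented under it one key for each argument. play_rows: Moves the arm, as the interface text tells. Its arguments: {"type":"object","properties":{"deltas":{"type":"array"},"newtons":{"type":"number"}},"required":["deltas"]}

```bash
mkdir -p pics
cat > h.py <<'E'
from workcell import *
import numpy as np, cv2
def K(c):
    f=200/np.tan(np.radians(c["fovy"])/2); return f
def rot(c):
    R=np.array(c["rotation"],float)
    if R.shape!=(3,3):
        from scipy.spatial.transform import Rotation as Ro
        R=Ro.from_euler('xyz',R).as_matrix()
    return R
def ray(c,u,v):
    f=K(c); Km=np.array([[f,0,c["cx"]],[0,f,c["cy"]],[0,0,1.]])
    p=cv2.undistortPoints(np.array([[[u,v]]],float),Km,np.array([c["k1"],0,0,0.]))[0,0]
    return np.array(c["xyz"]),rot(c)@np.array([p[0],p[1],1.])
def onz(c,u,v,z):
    o,d=ray(c,u,v); return o+d*(z-o[2])/d[2]
def proj(c,P):
    q=rot(c).T@(np.array(P)-c["xyz"]); x,y=q[:2]/q[2]; s=1+c["k1"]*(x*x+y*y)
    return K(c)*x*s+c["cx"],K(c)*y*s+c["cy"]
def tri(rays):
    A=np.zeros((3,3));b=np.zeros(3)
    for o,d in rays:
        d=d/np.linalg.norm(d);M=np.eye(3)-np.outer(d,d);A+=M;b+=M@o
    return np.linalg.solve(A,b)
E
python3 - <<'E'
from h import *
for n in("scene","top"):
    cv2.imwrite(f"pics/{n}0.png",grab_frame(n)[:,:,::-1]); print(get_calibration(n))
print(observe())
E
```

```text
{'fovy': 51.73035905139612, 'cx': 315.40520454158053, 'cy': 206.19321926993135, 'k1': -0.02631604837599316, 'xyz': array([ 0.11378882, -0.22124472,  1.25968817]), 'rotation': array([-2.81876893, -0.00794108, -1.14300006])}
{'fovy': 56.04841882904346, 'cx': 323.9041654008612, 'cy': 206.73810515209132, 'k1': -0.08746790936065582, 'xyz': array([ 0.29750567, -0.06021536,  1.05023426]), 'rotation': array([-2.99875002,  0.00816888, -1.59850353])}
{'clock': 0.1, 'qpos': array([-1.30418521,  0.52195223, -0.03632074,  1.59994305,  0.02121113,
        1.02106556, -0.1127885 ]), 'qd': array([-2.81477206e-04, -1.84662460e-03, -9.25257580e-04, -1.60562443e-03,
        7.83112012e-05,  5.43351470e-04,  1.39376239e-03]), 'joint_efforts': array([ 4.69862774e-03, -9.28474689e+01,  1.98421754e+00, -3.70520067e+01,
        1.81209639e-02,  5.45276154e-03, -5.40922076e-05]), 'position': array([0.20648223, 0.58956289, 0.19348758]), 'tool_rot': array([-3.14061299e+00,  7.99335084e-05,  2.80478197e+00]), 'force': array([-0.39242591,  0.30919856, -0.36310489]), 'moment': array([0.08135784, 0.00864669, 0.01612493]), 'finger_force': 0.0, 'grip_width': 0.08555908842315237}
```

View pics/scene0.png

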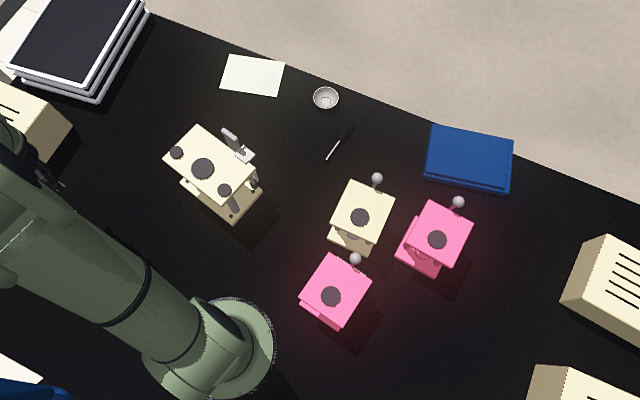

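View pics/top0.png

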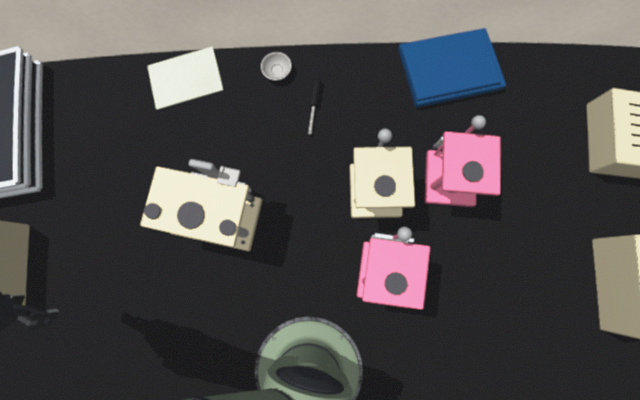

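The scene image shows the wide press with its bar handle at about (238,145) and the catch at (246,156). In the top image they are at (203,166) and (229,177). Other things that could be mistaken for the handle are the catch itself, the beige narrow press's ball knob at top (385,135), and the pink presses' ball knobs at (404,234) and (479,122). I choose the bar on the wide beige press and check it in a close crop.

Run:
```python
from h import *
s=cv2.imread("pics/scene0.png");t=cv2.imread("pics/top0.png")
a=cv2.resize(s[115:235,155:275],(400,400),interpolation=cv2.INTER_CUBIC)
b=cv2.resize(t[145:265,135:275],(400,343),interpolation=cv2.INTER_CUBIC)
im=np.zeros((400,800,3),np.uint8);im[:,:400]=a;im[:343,400:]=b
cv2.imwrite("pics/crop.png",im)
hsv=cv2.cvtColor(t,cv2.COLOR_BGR2HSV)
m=((hsv[...,2]>200)&(hsv[...,1]>20)&(hsv[...,1]<90)).astype(np.uint8)
m[:, :130]=0;m[:,275:]=0;m[:145]=0;m[265:]=0
m=cv2.morphologyEx(m,cv2.MORPH_CLOSE,np.ones((25,25)))
m=cv2.morphologyEx(m,cv2.MORPH_OPEN,np.ones((5,5)))
c=max(cv2.findContours(m,0,2)[0],key=cv2.contourArea)
ct=get_calibration("top")
r=cv2.boxPoints(cv2.minAreaRect(c));P=np.array([onz(ct,*p,.196)[:2] for p in r]);print(r,P)
print(np.linalg.norm(P-np.roll(P,1,0),axis=1),[np.arctan2(*(P[i]-P[i-1])[::-1]) for i in range(4)],P.mean(0))
```

```text
[[140.3294  225.51762]
 [153.88235 164.5294 ]
 [250.76468 186.05882]
 [237.21173 247.04704]] [[0.38852557 0.37418079]
 [0.5342072  0.34701617]
 [0.47403415 0.1121658 ]
 [0.33344433 0.14342734]]
[0.23723638 0.14819262 0.24243657 0.14402354] [np.float64(1.3364793126310601), np.float64(-0.1843485658084115), np.float64(-1.8216192374288687), np.float64(2.9227924869943034)] [0.43255281 0.24419752]
```

View pics/crop.png

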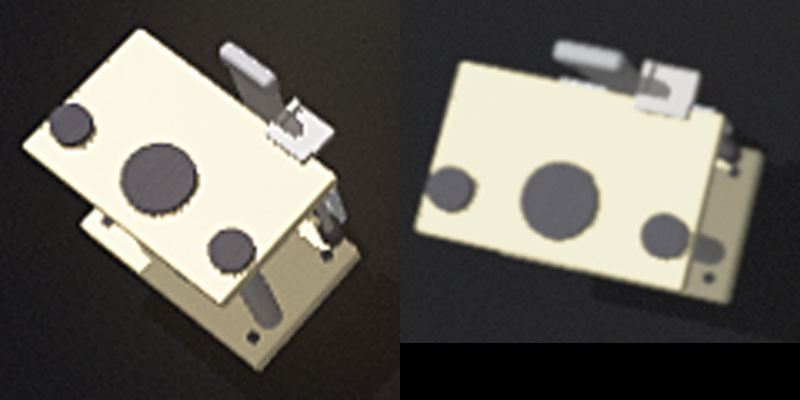

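The crop shows the grey bar handle at crop (249,63) in scene and (589,54) in top, with the catch to its right. That matches the description.

Run:
```python
from h import *
ct=get_calibration("top");cs=get_calibration("scene")
T=lambda x,y:(135+(x-400)/2.857-.3,145+y/2.857-.3); S=lambda x,y:(155+x/3.333-.3,115+y/3.333-.3)
print("tri handle",tri([ray(ct,*T(589,54)),ray(cs,*S(249,63))]),onz(ct,*T(589,54),.252),onz(cs,*S(249,63),.252))
for nm,c,F,q in(("t",ct,T,[(460,61),(724,113),(685,292),(415,230)]),("s",cs,S,[(140,28),(336,182),(222,305),(23,146)])):
    P=np.array([onz(c,*F(*p),.196)[:2] for p in q])
    print(nm,P.round(3).tolist(),np.linalg.norm(P-np.roll(P,1,0),axis=1).round(3),[round(np.arctan2(*(P[i]-P[i-1])[::-1]),3) for i in range(4)],P.mean(0))
```

```text
tri handle [0.51774096 0.21385845 0.24826483] [0.51670103 0.21260426 0.252     ] [0.51626298 0.21222902 0.252     ]
t [[0.53, 0.342], [0.479, 0.118], [0.334, 0.15], [0.389, 0.375]] [0.145 0.23  0.148 0.232] [np.float64(-0.229), np.float64(-1.798), np.float64(2.928), np.float64(1.33)] [0.43300049 0.24641266]
s [[0.529, 0.34], [0.47, 0.116], [0.334, 0.151], [0.389, 0.373]] [0.144 0.231 0.14  0.229] [np.float64(-0.237), np.float64(-1.829), np.float64(2.892), np.float64(1.33)] [0.43064438 0.24513749]
```

>>> play_rows:
  deltas:
    - [0,0,-0.1,0,0,0,0]
    - [0,0,-0.2,0,0,0.07,0]
    - [-0.05,-0.03,-0.26,0,0,0.14,0]
    - [-0.13,-0.08,-0.26,0,0,0.21,0]
    - [-0.21,-0.13,-0.26,0,0,0.28,0]
    - [-0.29,-0.18,-0.26,0,0,0.35,0]
    - [-0.37,-0.23,-0.26,0,0,0.42,0]
    - [-0.45,-0.28,-0.26,0,0,0.49,0]
    - [-0.53,-0.33,-0.26,0,0,0.56,0]
    - [-0.61,-0.38,-0.26,0,0,0.63,0]
  newtons: 60

```text
clock: 1.1
position: [0.4324, 0.308, 0.324]
tool_rot: [-3.141, -0.0, 1.479]
force: [0.1, 0.6, 0.4]
grip_width: 0.0854
finger_force: 0.0
```

```bash
cat >> h.py <<'E'
from scipy.spatial.transform import Rotation as Ro
def delta(p,yaw):
    s=observe(); R=Ro.from_euler('xyz',s["tool_rot"])
    d=R.inv().apply(np.array(p)-s["position"])/.5
    w=(R.inv()*Ro.from_euler('xyz',[np.pi,0,yaw])).as_rotvec()/np.radians(120)
    print("pos",s["position"].round(4),"rot",s["tool_rot"].round(3),"F",s["force"].round(1),"delta",d.round(3),w.round(3),"t",s["clock"],"q",s["qpos"].round(2))
E
python3 - <<'E'
from h import *
delta((.5165,.2125,.32),1.330)
E
```

```text
pos [0.4324 0.308  0.324 ] rot [-3.141 -0.     1.479] F [0.1 0.6 0.4] delta [-0.175  0.185  0.008] [-0.    -0.     0.071] t 1.1 q [-1.01  0.26  0.36  1.68 -0.1   1.22 -0.72]
```

>>> play_rows:
  deltas:
    - [-0.06,0.06,0,0,0,0.04,0]
    - [-0.12,0.12,0,0,0,0.071,0]
    - [-0.175,0.185,0.0,0,0,0.071,0]
    - [-0.175,0.185,0.0,0,0,0.071,0]
    - [-0.175,0.185,0.0,0,0,0.071,0]

```text
clock: 1.6
position: [0.5165, 0.214, 0.3236]
tool_rot: [-3.141, 0.001, 1.335]
force: [-0.2, 1.4, 0.9]
grip_width: 0.0855
finger_force: 0.0
```

Run:
```python
from h import *
delta((.5165,.2125,.23),1.330)
c=get_calibration("wrist");cv2.imwrite("pics/w1.png",grab_frame("wrist")[:,:,::-1])
print(c); print(proj(c,(.5165,.2125,.252)))
np.save("cw.npy",c,allow_pickle=True)
```

```text
pos [0.5165 0.214  0.3236] rot [-3.141e+00  1.000e-03  1.335e+00] F [-0.2  1.4  0.9] delta [-0.003  0.001  0.187] [-0.     0.     0.002] t 1.6 q [-0.83  0.32  0.44  1.62 -0.14  1.24 -0.59]
{'fovy': 63.4216476238735, 'cx': 318.84576370504277, 'cy': 199.83374311431652, 'k1': -0.06178909357705893, 'xyz': array([0.53380513, 0.28670612, 0.50412842]), 'rotation': array([ 2.84442807e+00, -3.42570912e-04, -2.36548758e-01])}
(np.float64(319.43630152027623), np.float64(198.64127843421383))
```

View pics/w1.png

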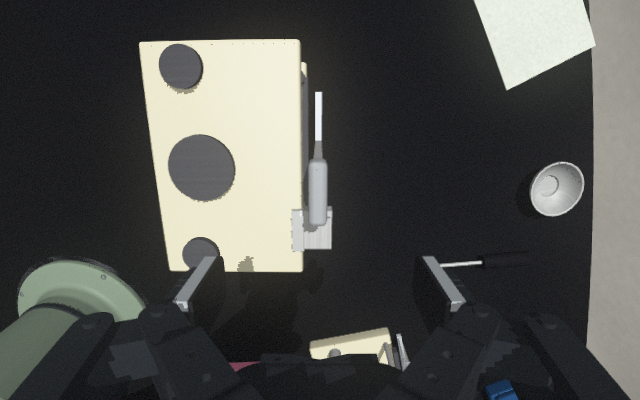

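The wrist view shows the handle's top face centred near (318,195), which is within about 3 mm of the prediction (319,199). The catch is below it at (313,230), and the fingers straddle the bar, so I descend and grip.

>>> play_rows:
  deltas:
    - [0,0,0.07,0,0,0,0]
    - [0,0,0.14,0,0,0,0]
    - [0,0,0.2,0,0,0,0]
    - [0,0,0.2,0,0,0,0]
    - [0,0,0.2,0,0,0,0.5]
    - [0,0,0.2,0,0,0,1]
    - [0,0,0.2,0,0,0,1]
    - [0,0,0.2,0,0,0,1]
    - [0,0,0.2,0,0,0,1]
    - [0,0,0.2,0,0,0,1]

```text
clock: 2.65
position: [0.5164, 0.2147, 0.2242]
tool_rot: [3.141, -0.0, 1.337]
force: [0.3, -0.3, 0.5]
grip_width: 0.0003
finger_force: 0.0
```

Run:
```python
from h import *
delta((.5165,.2125,.222+.087),1.330)
```

```text
pos [0.5164 0.2147 0.2242] rot [ 3.141 -0.     1.337] F [ 0.3 -0.3  0.5] delta [-0.004  0.001 -0.17 ] [ 0.    -0.     0.003] t 2.65 q [-0.8   0.41  0.41  1.76 -0.19  1.01 -0.55]
```

Run:
```python
from h import *
c=get_calibration("wrist");w=grab_frame("wrist")[:,:,::-1];s=grab_frame("scene")[:,:,::-1]
a=cv2.resize(w[100:400,160:480],(400,375));b=cv2.resize(s[85:235,175:325],(400,400),interpolation=cv2.INTER_CUBIC)
im=np.zeros((400,800,3),np.uint8);im[:375,:400]=a;im[:,400:]=b;cv2.imwrite("pics/w2.png",im)
p=observe()["position"];print(c["xyz"],proj(c,p),proj(get_calibration("scene"),p),proj(get_calibration("scene"),p+[0,0,.019]))
```

```text
[0.53337631 0.28736687 0.40483269] (np.float64(319.07795844516426), np.float64(230.79574839826338)) (np.float64(230.5266744055012), np.float64(138.07550427158364)) (np.float64(229.24406593311429), np.float64(134.81755385551344))
```

View pics/w2.png

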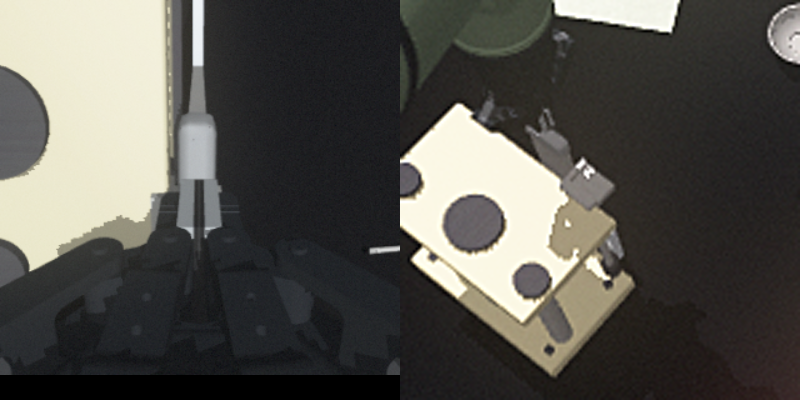

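Run:
```python
from h import *
c=np.load("cw.npy",allow_pickle=True).item()
R=Ro.from_euler('xyz',[-3.141,.001,1.335]);p=np.array([.5165,.214,.3236])
for s in(-1,1): print("open tip in w1",proj(c,p+R.apply([0,s*.0427,-.013])))
for v in (160,166,195,225): print("w1 z.252",v,onz(c,318,v,.252).round(4))
c=get_calibration("wrist")
for v in (115,130,185): print("w2 z.252",v,onz(c,160+197/1.25,100+v/1.25,.252).round(4))
print("fingertip at catch side",[proj(c,np.array([.5164,.2147,z])) for z in(.224,.252,.28)])
print(rot(c).round(2).tolist(),c["xyz"],observe()["grip_width"])
```

```text
open tip in w1 (np.float64(243.53912892819807), np.float64(239.558456317175))
open tip in w1 (np.float64(394.71179303217156), np.float64(239.39413885002418))
w1 z.252 160 [0.5228 0.2436 0.252 ]
w1 z.252 166 [0.5217 0.239  0.252 ]
w1 z.252 195 [0.5161 0.2158 0.252 ]
w1 z.252 225 [0.51   0.1904 0.252 ]
w2 z.252 115 [0.523 0.246 0.252]
w2 z.252 130 [0.5215 0.24   0.252 ]
w2 z.252 185 [0.516  0.2168 0.252 ]
fingertip at catch side [(np.float64(319.25706493189807), np.float64(230.710020058341)), (np.float64(319.3697720553544), np.float64(251.35756056194026)), (np.float64(319.52434331725846), np.float64(279.71166099035224))]
[[0.97, -0.22, -0.07], [-0.23, -0.93, -0.28], [0.0, 0.29, -0.96]] [0.5333689  0.28735306 0.40465834] 0.00010682842889774149
```

The wrist view shows the shut fingers meeting at crop (198,185), covering the handle's near half. They closed just above the bar, so the true tips sit about 28 mm higher than the reported TCP. I'll open, go down 20 mm (safe under either reading) and close again.

>>> play_rows:
  deltas:
    - [0,0,0,0,0,0,0]
    - [0,0,0,0,0,0,0]
    - [0,0,0,0,0,0,0]
    - [0,0,0,0,0,0,0]
    - [0,0,0,0,0,0,0]
    - [0,0,0,0,0,0,0]

```text
clock: 3.35
position: [0.5163, 0.2147, 0.224]
tool_rot: [-3.142, 0.0, 1.337]
force: [-0.6, 0.4, 0.5]
grip_width: 0.0843
finger_force: 0.0
```

>>> play_rows:
  deltas:
    - [0,0,0.02,0,0,0,0]
    - [0,0,0.04,0,0,0,0]
    - [0,0,0.04,0,0,0,0.5]
    - [0,0,0.04,0,0,0,1]
    - [0,0,0.04,0,0,0,1]
    - [0,0,0.04,0,0,0,1]
    - [0,0,0.04,0,0,0,1]
    - [0,0,0.04,0,0,0,1]

```text
clock: 4.15
position: [0.5159, 0.2151, 0.2044]
tool_rot: [-3.141, -0.001, 1.337]
force: [-5.4, 0.3, 7.4]
grip_width: 0.0141
finger_force: 59.1
```

Run:
```python
from h import *
delta((.5165,.2125,.222+.087),1.330)
c=get_calibration("wrist");w=grab_frame("wrist")[:,:,::-1];s=grab_frame("top")[:,:,::-1]
a=cv2.resize(w[100:400,160:480],(400,375));b=cv2.resize(s[125:275,125:275],(400,400),interpolation=cv2.INTER_CUBIC)
im=np.zeros((400,800,3),np.uint8);im[:375,:400]=a;im[:,400:]=b;cv2.imwrite("pics/w3.png",im)
```

```text
pos [0.5159 0.2151 0.2044] rot [-3.141e+00 -1.000e-03  1.337e+00] F [-5.4  0.3  7.4] delta [-0.005  0.002 -0.209] [-0.    -0.     0.003] t 4.15 q [-0.8   0.43  0.41  1.78 -0.2   0.97 -0.54]
```

View pics/w3.png

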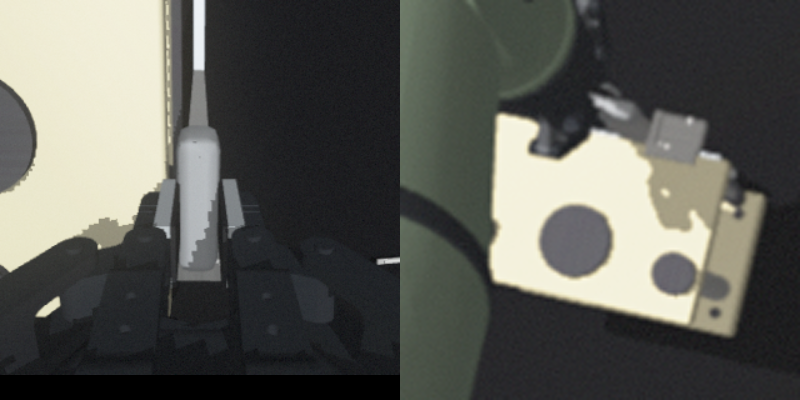

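The bar is now between the pads (crop 180–218, y 130–270), with an opening of 14 mm. That's shallow for a 16 mm bar, so I re-grip 10 mm deeper.

>>> play_rows:
  deltas:
    - [0,0,0,0,0,0,0.5]
    - [0,0,0,0,0,0,0.5]
    - [0,0,0,0,0,0,0.5]
    - [0,0,0.02,0,0,0,0.5]
    - [0,0,0.02,0,0,0,0.5]
    - [0,0,0.02,0,0,0,1]
    - [0,0,0.02,0,0,0,1]
    - [0,0,0.02,0,0,0,1]
    - [0,0,0.02,0,0,0,1]
    - [0,0,0.02,0,0,0,1]

```text
clock: 5.25
position: [0.5157, 0.2149, 0.1941]
tool_rot: [-3.141, -0.0, 1.337]
force: [-4.7, 1.0, 2.6]
grip_width: 0.0143
finger_force: 58.5
```

>>> play_rows:
  deltas:
    - [0,0,-0.02,0,0,0,1]
    - [0,0,-0.05,0,0,0,1]
    - [0,0,-0.08,0,0,0,1]
    - [0,0,-0.11,0,0,0,1]
    - [0,0,-0.14,0,0,0,1]
    - [0,0,-0.16,0,0,0,1]
    - [0,0,-0.174,0,0,0,1]
    - [0,0,-0.174,0,0,0,1]
    - [0,0,-0.174,0,0,0,1]

```text
clock: 6.15
position: [0.5156, 0.2148, 0.2814]
tool_rot: [-3.141, 0.0, 1.337]
force: [-5.4, 0.8, -4.7]
grip_width: 0.0147
finger_force: 59.8
```

Run:
```python
from h import *
p=observe()["position"]; n=p+.030*np.array([-.239,-.971,0]); n[2]=.194+.087
delta(n,1.337)
c=get_calibration("wrist");w=grab_frame("wrist")[:,:,::-1];s=grab_frame("scene")[:,:,::-1]
a=cv2.resize(w[100:400,160:480],(400,375));b=cv2.resize(s[85:235,175:325],(400,400),interpolation=cv2.INTER_CUBIC)
im=np.zeros((400,800,3),np.uint8);im[:375,:400]=a;im[:,400:]=b;cv2.imwrite("pics/w4.png",im)
```

```text
pos [0.5156 0.2148 0.2814] rot [-3.141  0.     1.337] F [-5.4  0.8 -4.7] delta [-0.06  -0.     0.001] [-0.001  0.    -0.   ] t 6.15 q [-0.82  0.36  0.43  1.68 -0.16  1.14 -0.58]
```

View pics/w4.png

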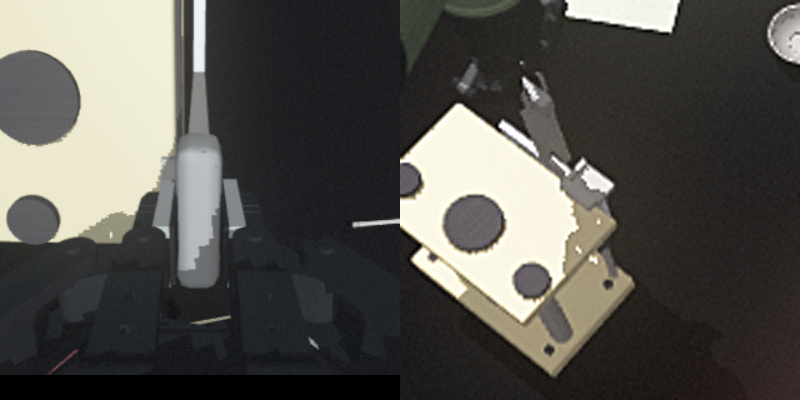

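The guard is up: the handle holds its place in the fingers and the weight shows as about 7 N. Now I shift it sideways.

>>> play_rows:
  deltas:
    - [-0.01,0,0,0,0,0,1]
    - [-0.02,0,0,0,0,0,1]
    - [-0.03,0,0,0,0,0,1]
    - [-0.04,0,0,0,0,0,1]
    - [-0.05,0,0,0,0,0,1]
    - [-0.06,0,0,0,0,0,1]
    - [-0.06,0,0,0,0,0,1]
    - [-0.06,0,0,0,0,0,1]

```text
clock: 7.05
position: [0.5084, 0.1851, 0.2811]
tool_rot: [-3.14, 0.001, 1.336]
force: [-7.1, 1.5, -6.1]
grip_width: 0.0147
finger_force: 59.8
```

>>> play_rows:
  deltas:
    - [0,0,0.01,0,0,0,1]
    - [0,0,0.02,0,0,0,1]
    - [0,0,0.026,0,0,0,1]
    - [0,0,0.03,0,0,0,1]
    - [0,0,0.033,0,0,0,1]
    - [0,0,0.035,0,0,0,1]
    - [0,0,0.035,0,0,0,1]
    - [0,0,0.035,0,0,0,1]

```text
clock: 7.85
position: [0.5087, 0.1854, 0.265]
tool_rot: [-3.141, -0.001, 1.336]
force: [-14.4, -0.3, 17.7]
grip_width: 0.0142
finger_force: 63.1
```

The guard met support at a lift of 0.071, which is the notch floor rather than the lip (0.076). I'll release and retreat.

>>> play_rows:
  deltas:
    - [0,0,-0.002,0,0,0,1]
    - [0,0,-0.002,0,0,0,0.6]
    - [0,0,-0.002,0,0,0,0.4]
    - [0,0,-0.002,0,0,0,0.4]
    - [0,0,-0.002,0,0,0,0.4]
    - [0,0,-0.05,0,0,0,0.4]
    - [0,0,-0.1,0,0,0,0.4]
    - [0,0,-0.16,0,0,0,0.4]
    - [0,0,-0.2,0,0,0,0.4]
    - [0,0,-0.2,0,0,0,0.4]

```text
clock: 8.85
position: [0.5104, 0.1856, 0.366]
tool_rot: [3.139, -0.003, 1.336]
force: [0.0, -0.8, 0.0]
grip_width: 0.0511
finger_force: 0.0
```

Run:
```python
from h import *
s0=observe();print(s0["position"],s0["grip_width"],s0["force"])
w=grab_frame("wrist")[:,:,::-1];s=grab_frame("scene")[:,:,::-1]
print(onz(get_calibration("wrist"),318,200,.322))
a=cv2.resize(w[0:400,120:520],(400,400));b=cv2.resize(s[85:235,175:325],(400,400),interpolation=cv2.INTER_CUBIC)
cv2.imwrite("pics/w5.png",np.hstack([a,b]))
```

```text
[0.51038516 0.18559291 0.36600472] 0.05105144203752037 [ 0.02144074 -0.80593729  0.00471754]
[0.5101997  0.19220096 0.322     ]
```

View pics/w5.png

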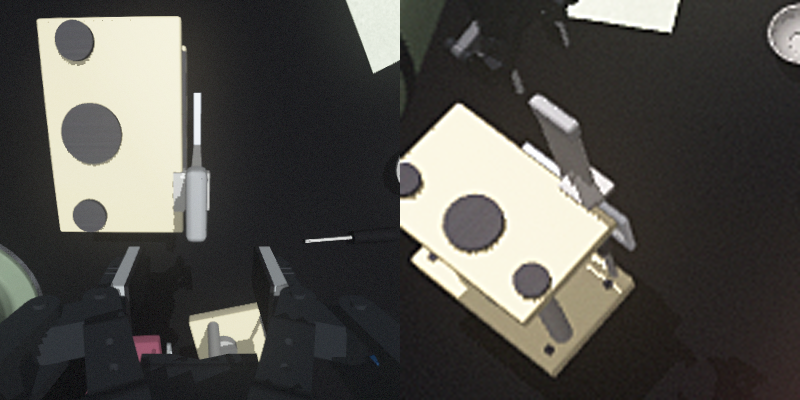

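The guard stays up by itself, with the handle at scene crop (555,113) and the bar engaged over the catch. The gripper is clear. I'll check the height once, then hand in.

Run:
```python
from h import *
c=get_calibration("scene")
for z in(.252,.322):print(z,proj(c,(.509,.1855,z)))
e=np.hypot(*(np.array(proj(c,(.509,.1855,.322)))-[233.1,127.4]));print(e)
if e<6: print(job_done())
```

```text
0.252 (np.float64(236.7850713869468), np.float64(139.40787383320992))
0.322 (np.float64(232.09078760077244), np.float64(126.57316840152941))
1.3046686012103077
the job is handed in; nothing more can be done
None
```

The wide press's guard is lifted and hooked in the catch's notch, staying up by itself with the gripper clear. I never touched the narrow press, and the job was handed in at about 9 s on the robot's clock.

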